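Lock the cam-arm cap onto the dosing tank

TASK

Close the white dosing tank: set the blue cam-arm cap over the metal adapter on top of the tank and, with its two arms still open, press it down fully home by feel - firmly, but never harder than about 35 N. Then swing the red and the yellow cam arm down together, keeping them level with each other, until both are fully down and locked, let go, and leave the things around undisturbed.

Things in the scene. Friction and masses are not known exactly. Their poses are not given: they have to be found in the camera images.
- tank: White dosing tank, fixed to the counter, 140 (x) x 100 (y) x 85 mm high. Origin: centre of its underside; z up. From the middle of its top rises an upright aluminium groove adapter (see collar) with a black seal in its lip (seal).
- collar (a point): Middle of the top of the tank's grey collar (52 mm across, 95 mm over the counter), on the axis of the adapter. From above: lip 29 mm across, 7.5 mm high, top edge chamfered; groove 18 mm across, 19.5 mm high; shoulder 29 mm across; 22 mm pipe. How far it is screwed in is not known: the lip's top face is 154 to 178 mm over the counter, to be felt. It does not move when pushed.
- seal (a joint): Black rubber seal, 23 mm across, in the middle of the lip. Value in m: how far it stands proud of the lip's top face; 6 to 8 mm at the start, 0 = flush. It stays where it is pushed; pushing it takes about 12 N. When it is flush, the cap's inside top meets the lip and goes no farther, a hard stop: the cap is home.
- cap: Loose blue cap, 0.21 to 0.35 kg, mouth down on the counter: round, 44 mm across (45 mm at a bead near the top), 34 mm high, low boss to 37 mm. Origin: centre of the mouth's rim (underside); z up. Bore 32 mm across, 26 mm deep: when home, the origin is 26 mm below the lip's top. Its +x and -x sides are clear for a grasp across the body. Any yaw on the adapter will do.
- red_hinge (a point): Hinge of the red arm: 21 mm to the cap's +y side of its middle, 15 mm above its origin. The arm sticks out along the cap's +y; pushed down from above beyond the hinge it swings down and in, and its brass nose hooks under the lip. If the cap is well short of home the nose jams on the lip.
- yellow_hinge (a point): Hinge of the yellow arm: the same on the cap's -y side; the arm sticks out along -y.
- cam_red (a joint): Red arm, 12 mm wide, 5 mm thick, ending in a 7 mm thick, 16 mm wide cross bar 38.5 mm from the hinge. Value in rad: 0 = open, outward and 10 degrees up; 1.6 = locked, down and 8 degrees outward (the two locked arms' ends are about 59 mm apart over their outsides). Starts at 0 to 0.2; stays where left; friction about 0.05 N m, some 3 N at 15 mm from the hinge.
- cam_yellow (a joint): Yellow arm on the cap's -y side, otherwise as the red one.
- pin_tin: Round green-lidded pin tin, 66 mm across, 26 mm high, loose bystander. Origin: centre of its underside.
- tape_measure: Rolled yellow tape, 54x49x18 mm, loose bystander. Origin: centre of its underside.
- spot_dropper: Small brown dropper bottle with black top, 33 mm across, 102 mm high, loose bystander. Origin: centre of its underside.
Things that resemble listed ones, but are neither listed nor needed, are in the scene too. What is shaped like the tank but green is not meant.

How it is judged:
By the outcome, as a careful person would: the job done as asked, in the order asked, and still so for the second after the job is handed in, with the robot touching nothing.
It also fails if it takes over 64 s, if anything falls off the work surface, if the arm or the gripper's body presses on something with over 40 N, if the wrist force passes 120 N, or if a joint passes its speed limit or range.

ROBOT

A 6-joint arm with a two-finger parallel gripper is mounted at the origin on a cart in front of the work surface, level with it; the furniture and walls round the work are solid. World frame = base frame: x ahead of the robot, y to its left, z up, the work surface at z = 0. Lengths are in m, angles in rad, forces in N, time in s.
With the tool pointing down it reaches from about 0.35 to 0.775 m from the base axis. Payload 7.3 kg.
Tool frame: the origin (TCP) lies at the centre of the arm's flange, where the gripper is bolted on; the fingertips stand 178 mm ahead of it and the grasp point (between the pads) lies 159 mm ahead of it (tip_extent is the distance from the TCP to the fingertips, in m); z points along the fingers, y is the line along which they close (so a half turn about z gives the same grasp; the last joint's range is limited). The gripper opens to 92 mm and grips with 3 to 60 N. Pads are 19 mm wide; open, the fingers measure 130 mm over their backs; the gripper's body (75 mm by 190 mm) begins 47 mm behind the grasp point.
Start: joints at [-1.375, 0.342, 1.524, -0, 1.275, -0.146], TCP at [0.176, -0.495, 0.405] pointing down, gripper open.
Joint ranges: [-2.53, 2.53], [-0.77, 2.02], [0.04, 2.7], [-1, 4.14], [0.28, 2.66], [-3.11, 3.11]. Speed limits (rad/s): [2.57, 2.57, 3.14, 3.14, 3.14, 3.14].

INTERFACE

Orientations are given as [roll, pitch, yaw] about the fixed x, y, z axes, in that order (R = Rz(yaw) Ry(pitch) Rx(roll)).
In Python, from cell import * gives the robot as it stands.
- The arm moves only by the tool arm_command, never from a script. Its arguments are lists of equal length, an entry for each row: "xyz": the shift along the world's x, y, z in mm, a list of three; "spin": the turn about the world's z in degrees. In form: {"xyz": [[tx, ty, tz], ...], "spin": [spin, ...]}. A call has 1 to 20 rows; each row shifts and turns the commanded pose from where the row before left it; what a row does not reach is not made up. A row lasts 1/10 s, in which the tool goes at most 50 mm and 8.59 degrees, less where a joint would pass 70% of its speed; a pose out of reach is approached as far as the arm can. A call with a gripper value outside its range is refused whole. "jaw" is the opening, from -1 (shut) to 1 (fully open), set as the call begins (left out, the last holds). The fingers move at their own pace and stop on an object; "squeeze" is the grip in N (left out, the last holds). Time passes only in rows, so rows that do not move let the fingers close. It gives the time, the measured TCP pose, the force, the opening and the grip force at its end, in the units of the state.
- observe(): the state, without advancing time (a new reading comes with each control period).
- read_camera(name): name is "scene" or "top" or "wrist"; returns a dict with "img" (384x512x3 uint8, red, green, blue), "depth" (384x512 float32, m along the optical axis (not along the pixel's ray), 0 where there is no reading), "fx", "fy", "cx", "cy" (pixels), "world_from_camera" (4x4, takes a point from camera to world coordinates). Camera axes: x right, y up, looking along -z (the intrinsics and any distortion apply to the point x, -y, -z); pixel columns grow to the right and rows downward; lengths in m; the calibration is good to about 2 mm. A picture is of the moment at which its call begins.
- hand_in(): hands the job in; it is judged then, once.
The state is a dict: "time": time; "qpos": joint angles; "qvel": joint speeds; "joint_efforts": joint torques, N m; "tool_pos": TCP position; "tool_rot": TCP orientation; "contact_force": force on the tool from outside, world axes, zero at the start; "torque": the same for the moment, N m; "opening": finger opening in m; "grip_force": force on a finger pad.
Only numpy, scipy, OpenCV 4.12 (cv2) and the standard library are available. Lean on these libraries where they do the work, as an engineer would, in place of code of your own. Each camera call takes 0.05 s, during which the arm holds its last target. There are 200 camera calls.

## Working session

There is one attempt and no reset: what is moved stays moved. The work goes in short steps, Python scripts to look and compute and a tool call to move; the robot and the scene stay as the last step left them, time stands still between calls to the robot, and variables do not carry over. Pictures are saved under pics/ and viewed, at most 10 in all, crops included, and the job is handed in when it is done.

Besides the shell and the picture viewer there is one more tool, called after "Call:" as a command line: name --pt "numbers of a row" for each row, then --argument value for the rest. arm_command: Moves the arm, as the interface text tells. Its arguments: {"type":"object","properties":{"xyz":{"type":"array","items":{"type":"array","items":{"type":"number"}}},"spin":{"type":"array","items":{"type":"number"}},"jaw":{"type":"number"},"squeeze":{"type":"number"}},"required":["xyz","spin"]}

```bash
mkdir -p pics; ls; python3 - <<'E'
from cell import *
import cv2,numpy as np,pickle
o=observe();print(o['time'],o['tool_pos'],o['tool_rot'],o['opening'])
for n in("scene","top"):
    c=read_camera(n);pickle.dump(c,open(n+'0.pkl','wb'))
    cv2.imwrite(f'pics/{n}0.png',c['img'][:,:,::-1]);print(n,c['fx'],c['fy'],c['cx'],c['cy'],np.round(c['world_from_camera'],3).tolist(),[k for k in c])
E
```

```text
pics
0.0 [ 0.17596454 -0.49447577  0.40403293] [-3.14003332e+00 -2.15038099e-04  3.41775519e-01] 0.09178256673616698
scene 372.516616413679 372.516616413679 259.1658973553616 191.43821704548398 [[-0.821, 0.289, -0.493, -0.005], [-0.571, -0.44, 0.693, 0.64], [-0.017, 0.85, 0.526, 0.722], [0.0, 0.0, 0.0, 1.0]] ['img', 'depth', 'fx', 'fy', 'cx', 'cy', 'world_from_camera']
top 400.0661672810161 400.0661672810161 255.57740767128774 190.73115864900882 [[-0.027, 0.983, -0.179, 0.348], [-1.0, -0.029, -0.007, -0.181], [-0.012, 0.179, 0.984, 1.268], [0.0, 0.0, 0.0, 1.0]] ['img', 'depth', 'fx', 'fy', 'cx', 'cy', 'world_from_camera']
```

View pics/scene0.png

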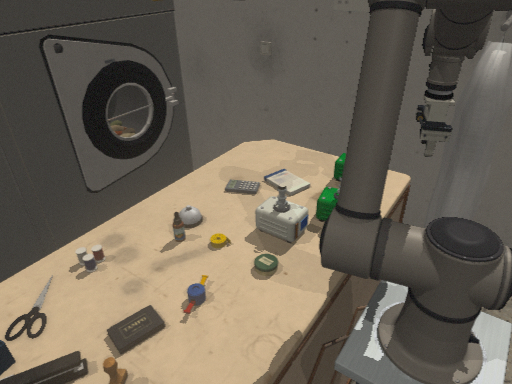

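View pics/top0.png

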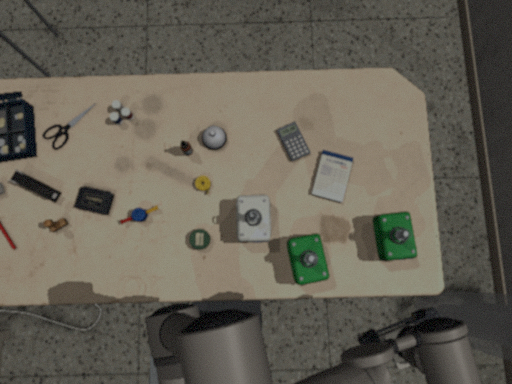

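Scene: cap at top(139,215)/scene(196,294), with the red arm on the left end and the yellow arm on the right in the top view. Could be taken for the tank: white tank top(254,218), green ones (308,259) and (395,236), which I reject. For the cap there is only the blue one (139,215); the grey dome (214,137), the blue box-like item and the jar lids (120,112) are not caps. Next, a close crop check and measurements.

```bash
cat > h.py <<'E'
import numpy as np,cv2
def pts(c):
    d=c['depth'];v,u=np.mgrid[:d.shape[0],:d.shape[1]]
    P=np.stack([(u-c['cx'])/c['fx']*d,-(v-c['cy'])/c['fy']*d,-d,np.ones_like(d)],-1)@c['world_from_camera'].T
    return P[...,:3]
def ray(c,u,v,z):
    M=c['world_from_camera'];r=M[:3,:3]@np.array([(u-c['cx'])/c['fx'],-(v-c['cy'])/c['fy'],-1]);o=M[:3,3]
    return o+r*(z-o[2])/r[2]
def proj(c,p):
    q=np.linalg.inv(c['world_from_camera'])@np.append(p,1);return c['cx']-c['fx']*q[0]/q[2],c['cy']+c['fy']*q[1]/q[2]
def mask(c,col):
    h=cv2.cvtColor(c['img'],cv2.COLOR_RGB2HSV);H,S,V=h[...,0].astype(int),h[...,1],h[...,2]
    r={'red':(H<8)|(H>172),'yellow':(H>18)&(H<34),'blue':(H>100)&(H<130),'green':(H>40)&(H<85)}[col]
    return r&(S>110)&(V>50)
E
python3 - <<'E'
import pickle;from h import *
for n,box in(('top',(115,195,165,235)),('scene',(175,268,220,320))):
    c=pickle.load(open(n+'0.pkl','rb'));P=pts(c);u0,v0,u1,v1=box
    for col in('blue','red','yellow'):
        m=mask(c,col);b=np.zeros_like(m);b[v0:v1,u0:u1]=1;m&=b
        v,u=np.nonzero(m);p=P[m]
        if len(u):print(n,col,len(u),u.mean().round(1),v.mean().round(1),(u.min(),u.max(),v.min(),v.max()),'med',np.median(p,0).round(4),'z',p[:,2].min().round(3),p[:,2].max().round(3),'ray',ray(c,u.mean(),v.mean(),.03).round(4))
    Pz=P[...,2]
    a=(P[...,0]>.1)&(P[...,0]<.75)&(Pz>.125)&(Pz<.22)&(abs(P[...,1]+.18)<.1)
    q=P[a];print(n,'adapter',len(q),q.mean(0).round(4) if len(q) else '',q[:,2].max() if len(q) else '')
    a=(abs(P[...,1]+.18)<.12)&(Pz>.075)&(Pz<.092)&(P[...,0]>.1);a&=(c['img'].min(-1)>120);v,u=np.nonzero(a)
    if len(u):
        print('tank',len(u),u.min(),u.max(),v.min(),v.max(),cv2.minAreaRect(P[a][:,:2].astype(np.float32)))
c=pickle.load(open('scene0.pkl','rb'));i=c['img'][:,:,::-1]
a=cv2.resize(i[262:327,165:230],(390,390),interpolation=2);b=cv2.resize(i[175:240,250:315],(390,390),interpolation=2)
cv2.imwrite('pics/crop0.png',np.hstack([a,b]))
E
```

```text
top blue 139 138.3 214.5 (np.int64(132), np.int64(145), np.int64(209), np.int64(220)) med [0.5084 0.195  0.0336] z 0.018 0.043 ray [0.5094 0.1955 0.03  ]
top red 38 125.8 219.8 (np.int64(120), np.int64(131), np.int64(217), np.int64(223)) med [0.4949 0.2373 0.0193] z 0.011 0.026 ray [0.494  0.2342 0.03  ]
top yellow 43 151.9 209.3 (np.int64(146), np.int64(157), np.int64(206), np.int64(213)) med [0.5263 0.1564 0.0196] z -0.003 0.025 ray [0.5244 0.1534 0.03  ]
top adapter 79 [ 0.484  -0.1635  0.1496] 0.16658522889963345
tank 949 239 269 196 239 ((0.4846479296684265, -0.16609352827072144), (0.08969175070524216, 0.12984196841716766), 88.81289672851562)
scene red 54 189.0 307.2 (np.int64(184), np.int64(194), np.int64(301), np.int64(312)) med [0.4927 0.2394 0.0205] z -0.001 0.024 ray [0.4859 0.2448 0.03  ]
scene yellow 48 203.3 279.1 (np.int64(200), np.int64(207), np.int64(275), np.int64(284)) med [0.526  0.1506 0.0214] z -0.001 0.026 ray [0.5194 0.1576 0.03  ]
scene adapter 89 [ 0.479  -0.1568  0.1441] 0.16401592198327086
tank 569 256 323 196 222 ((0.4767068922519684, -0.19830772280693054), (0.16781723499298096, 0.14957134425640106), 88.98072052001953)
```

View pics/crop0.png

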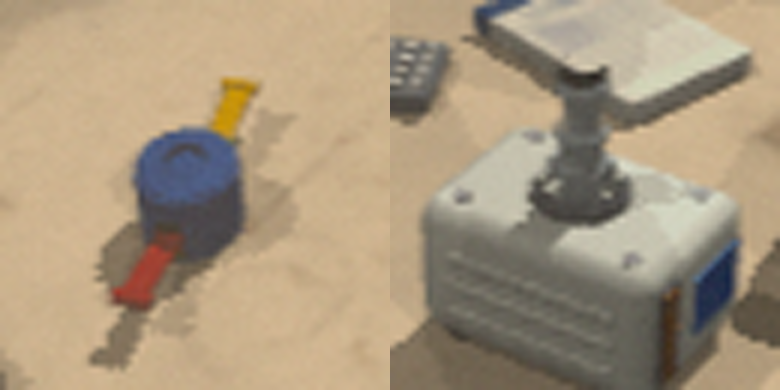

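The crop confirms the blue cap, with its red and yellow arms open, and the white tank with the grey adapter and black seal in its lip. First I move past the tank for a wrist look.

Call:
arm_command --pt "20 25 3" --pt "20 25 3" --pt "20 25 3" --pt "20 25 3" --pt "20 25 3" --pt "20 25 3" --pt "20 25 3" --pt "20 25 3" --pt "20 25 3" --pt "20 25 3" --pt "20 25 3" --pt "20 25 3" --spin '[4.5, 4.5, 4.5, 4.5, 4.5, 4.5, 4.5, 4.5, 4.5, 4.5, 4.5, 4.5]'

```text
time: 1.3
tool_pos: [0.4166, -0.1934, 0.4406]
tool_rot: [-3.141, -0.0, 1.288]
contact_force: [-0.4, -0.2, -0.3]
opening: 0.0913
grip_force: 0.0
```

```bash
python3 - <<'E'
from cell import *
import cv2,pickle
o=observe();print(o['time'],o['tool_pos'],o['tool_rot'])
c=read_camera('wrist');pickle.dump(c,open('w1.pkl','wb'));cv2.imwrite('pics/w1.png',c['img'][:,:,::-1]);print(c['fx'],c['world_from_camera'].round(3).tolist())
E
```

```text
1.3 [ 0.41658701 -0.19341557  0.44061889] [-3.14112249e+00 -1.22141574e-04  1.28750054e+00]
269.3674101153365 [[0.96, 0.269, 0.077, 0.437], [-0.28, 0.924, 0.26, -0.123], [-0.001, -0.271, 0.963, 0.42], [0.0, 0.0, 0.0, 1.0]]
```

View pics/w1.png

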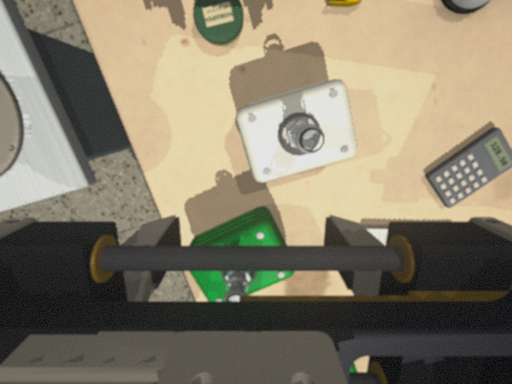

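The wrist view shows the white tank at about (298,130), collar (298,131), lip and seal about (311,138), green tank (240,255). I measure the lip.

```bash
python3 - <<'E'
import pickle;from h import *
c=pickle.load(open('w1.pkl','rb'));P=pts(c);i=c['img']
b=np.zeros(P.shape[:2],bool);b[100:165,270:345]=1
z=P[...,2]
for lo,hi in((.14,.175),(.15,.175),(.158,.18)):
    a=b&(z>lo)&(z<hi);v,u=np.nonzero(a);p=P[a]
    if len(u):print(lo,len(u),p.mean(0).round(4),((p.min(0)+p.max(0))/2).round(4),p[:,2].max(),cv2.minEnclosingCircle(p[:,:2].astype(np.float32)))
a=b&(z>.08)&(z<.089);p=P[a];
a=(z>.078)&(z<.0885)&(abs(P[...,0]-.484)<.09)&(abs(P[...,1]+.165)<.09)&(i.min(-1)>90);a=cv2.morphologyEx(a.astype(np.uint8),cv2.MORPH_OPEN,np.ones((3,3)))>0
print(cv2.minAreaRect(P[a][:,:2].astype(np.float32)))
cv2.imwrite('pics/lip.png',cv2.resize(i[90:180,255:345,::-1],(540,540),interpolation=cv2.INTER_CUBIC))
E
```

```text
0.14 556 [ 0.4827 -0.1613  0.1531] [ 0.4842 -0.1627  0.1553] 0.16435302055363482 ((0.4840141832828522, -0.16279517114162445), 0.014450378715991974)
0.15 323 [ 0.4813 -0.1601  0.1568] [ 0.4842 -0.1627  0.1574] 0.16435302055363482 ((0.4840141832828522, -0.16279517114162445), 0.014450378715991974)
0.158 126 [ 0.4826 -0.1615  0.1618] [ 0.4844 -0.1629  0.1612] 0.16435302055363482 ((0.4842623472213745, -0.1626078486442566), 0.011685286648571491)
((0.4842315912246704, -0.1627456396818161), (0.0955454483628273, 0.13551823794841766), 89.97161102294922)
```

View pics/lip.png

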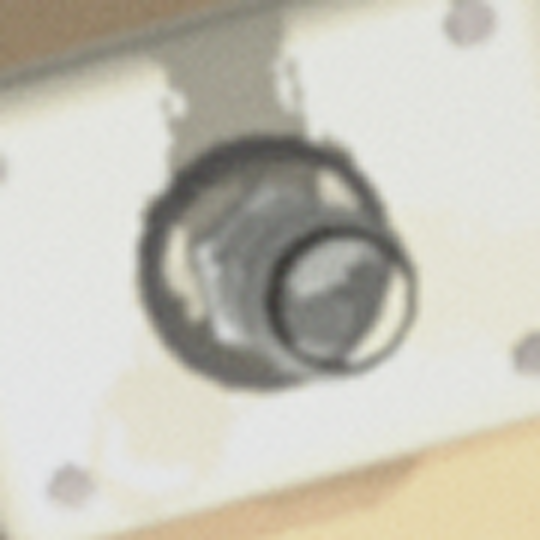

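Call:
arm_command --pt "5 30 0" --pt "5 30 0" --pt "5 30 0" --pt "5 30 0" --pt "5 30 0" --pt "5 30 0" --pt "5 30 0" --pt "5 30 0" --pt "5 30 0" --pt "5 30 0" --spin '[3.6, 3.6, 3.6, 3.6, 3.6, 3.6, 3.6, 3.6, 3.6, 3.6]'

```text
time: 2.35
tool_pos: [0.466, 0.1065, 0.4405]
tool_rot: [-3.141, -0.0, 1.915]
contact_force: [0.4, 0.2, -0.3]
opening: 0.0917
grip_force: 0.0
```

```bash
python3 - <<'E'
from cell import *
import pickle;from h import *
o=observe();print(o['time'],o['tool_pos'],o['tool_rot'])
c=read_camera('wrist');pickle.dump(c,open('w2.pkl','wb'));P=pts(c)
near=(abs(P[...,0]-.5085)<.09)&(abs(P[...,1]-.195)<.09)
for col in('blue','red','yellow'):
    m=mask(c,col)&near;v,u=np.nonzero(m);p=P[m]
    if len(u):print(col,len(u),u.mean(),v.mean(),u.min(),u.max(),v.min(),v.max(),np.median(p,0).round(4),p[:,2].max().round(4),ray(c,u.mean(),v.mean(),.024).round(4))
m=mask(c,'blue')&near&(P[...,2]>.03);p=P[m][:,:2].astype(np.float32);print(len(p),p.mean(0),cv2.minEnclosingCircle(p))
E
```

```text
2.35 [0.4659679  0.10649024 0.44045441] [-3.14110160e+00 -7.98790796e-05  1.91488045e+00]
blue 719 302.7343532684284 114.17802503477051 288 317 99 130 [0.5073 0.1965 0.0348] 0.4199 [0.5092 0.1971 0.024 ]
red 252 303.82142857142856 82.15873015873017 298 510 68 161 [0.4938 0.2375 0.0198] 0.4199 [0.4943 0.2369 0.024 ]
yellow 2189 389.93193238921884 271.8163544997716 97 507 132 377 [0.5022 0.1461 0.353 ] 0.4199 [0.7444 0.0112 0.024 ]
712 [0.50729483 0.1964857 ] ((0.4840277135372162, 0.1884099394083023), 0.04478117823600769)
```

```bash
python3 - <<'E'
import pickle;from h import *
c=pickle.load(open('w2.pkl','rb'));P=pts(c);z=P[...,2]
near=(abs(P[...,0]-.5085)<.09)&(abs(P[...,1]-.195)<.09)&(z<.06)
f=lambda m:P[m]
m=mask(c,'blue')&near&(z>.031)&(z<.045);p=f(m)[:,:2].astype(np.float32);print('top',len(p),cv2.minEnclosingCircle(p),(p.min(0)+p.max(0))/2)
s={}
for col in('red','yellow'):
    m=mask(c,col)&near&(z>.008);p=f(m);s[col]=np.median(p,0);print(col,len(p),s[col].round(4),p.min(0).round(4),p.max(0).round(4))
d=s['red']-s['yellow'];print('yaxis deg',np.degrees(np.arctan2(d[1],d[0])),(s['red']+s['yellow'])/2)
m=mask(c,'blue')&near;v,u=np.nonzero(m);(e,r)=cv2.minEnclosingCircle(np.stack([u,v],1).astype(np.float32));print(e,r)
E
```

```text
top 705 ((0.5081141591072083, 0.19658198952674866), 0.02100139483809471) [0.5078227  0.19678332]
red 248 [0.4938 0.2379 0.0198] [0.4819 0.2161 0.015 ] [0.5042 0.2556 0.024 ]
yellow 204 [0.5246 0.156  0.0205] [0.5141 0.137  0.0154] [0.5377 0.1748 0.0247]
yaxis deg 110.59515007468407 [0.50918693 0.19695623 0.02014718]
(302.877197265625, 114.35087585449219) 16.183195114135742
```

Call:
arm_command --pt "14 30 0" --pt "14 30 0" --pt "14.3 30 0" --pt "0 0 -30" --pt "0 0 -30" --pt "0 0 -30" --pt "0 0 -30" --pt "0 0 -30" --pt "0 0 -30" --pt "0 0 -30" --pt "0 0 -30" --pt "0 0 -14" --pt "0 0 -4" --pt "0 0 0" --spin '[0.3, 0.3, 0.3, 0, 0, 0, 0, 0, 0, 0, 0, 0, 0, 0]'

```text
time: 3.8
tool_pos: [0.5083, 0.1951, 0.1823]
tool_rot: [-3.14, -0.0, 1.928]
contact_force: [0.6, 0.2, -0.3]
opening: 0.0918
grip_force: 0.0
```

Call:
arm_command --pt "0 0 0" --pt "0 0 0" --pt "0 0 0" --pt "0 0 0" --pt "0 0 0" --pt "0 0 0" --pt "0 0 0" --pt "0 0 0" --spin '[0, 0, 0, 0, 0, 0, 0, 0]' --jaw -0.4 --squeeze 15

```text
time: 4.6
tool_pos: [0.5085, 0.1954, 0.1828]
tool_rot: [3.141, 0.0, 1.928]
contact_force: [0.7, 1.1, 1.1]
opening: 0.0432
grip_force: 15.0
```

Call:
arm_command --pt "0 0 0" --pt "0 0 0" --pt "0 0 3" --pt "0 0 12" --pt "0 0 25" --pt "0 0 30" --pt "0 0 30" --pt "0 0 30" --pt "0 0 30" --pt "0 0 30" --pt "0 0 10" --pt "0 0 0" --pt "0 0 0" --spin '[0, 0, 0, 0, 0, 0, 0, 0, 0, 0, 0, 0, 0]' --squeeze 45

```text
time: 5.9
tool_pos: [0.5078, 0.1952, 0.3815]
tool_rot: [-3.139, -0.0, 1.928]
contact_force: [-1.0, 1.0, -3.4]
opening: 0.0427
grip_force: 45.0
```

Call:
arm_command --pt "-1 -10 0" --pt "-2 -30 0" --pt "-2 -30 0" --pt "-2 -30 0" --pt "-2 -30 0" --pt "-2 -30 0" --pt "-2 -30 0" --pt "-2 -30 0" --pt "-2 -30 0" --pt "-2 -30 0" --pt "-2 -30 0" --pt "-2 -30 0" --pt "-1 -14 0" --pt "0 -4 0" --pt "0 0 0" --pt "0 0 0" --spin '[0, 0, 0, 0, 0, 0, 0, 0, 0, 0, 0, 0, 0, 0, 0, 0]'

```text
time: 7.5
tool_pos: [0.4843, -0.1617, 0.3824]
tool_rot: [-3.141, -0.001, 1.929]
contact_force: [-0.9, 0.0, -2.4]
opening: 0.0426
grip_force: 45.0
```

```bash
python3 - <<'E'
from cell import *
import pickle;from h import *
o=observe();print(o['time'],o['tool_pos'],o['tool_rot'],o['contact_force'],o['torque'],o['opening'],o['grip_force'])
ims=[]
for n in('top','scene','wrist'):
    c=read_camera(n);pickle.dump(c,open(n+'2.pkl','wb'))
    if n=='wrist':ims.append(c['img'])
    else:
        u,v=map(int,proj(c,np.array([.484,-.163,.19])));ims.append(cv2.resize(c['img'][max(v-64,0):v+64,u-85:u+85],(512,384),interpolation=2)[:384])
cv2.imwrite('pics/p2.png',cv2.resize(np.hstack([ims[1],ims[2]]),(800,300))[:,:,::-1])
E
```

```text
7.5 [ 0.48426011 -0.16171884  0.38242965] [-3.14130533e+00 -1.01485852e-03  1.92907227e+00] [-0.90762041  0.02269692 -2.41055863] [-0.02376267 -0.1500285   0.01624329] 0.04256973512439237 44.99957844365326
```

View pics/p2.png

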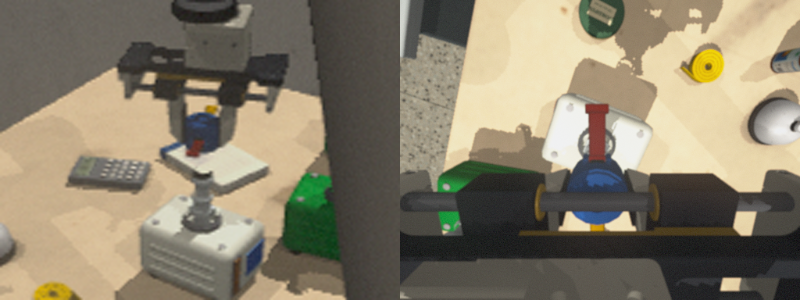

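The cap is held square between the pads, red arm at wrist (597,135), with the adapter free below it. I check the cap's offset along the jaws' free direction.

```bash
python3 - <<'E'
import pickle;from h import *
a=np.radians(110.6);Y=np.array([np.cos(a),np.sin(a)]);X=np.array([Y[1],-Y[0]])
def ends(f,t,z0,z1):
    c=pickle.load(open(f,'rb'));P=pts(c);q=P[...,:2]-np.array(t);near=(np.hypot(q[...,0],q[...,1])<.09)&(P[...,2]>z0)&(P[...,2]<z1)
    for col in('red','yellow','blue'):
        m=mask(c,col)&near
        if m.sum()>5:
            s=q[m]@Y;x=q[m]@X;print(f,col,m.sum(),'y',np.percentile(s,[1,50,99]).round(4),'x',np.percentile(x,[1,50,99]).round(4),'z',np.percentile(P[m][:,2],[2,50,98]).round(4))
ends('w2.pkl',(.5085,.1954),.008,.06)
ends('wrist2.pkl',(.4843,-.1617),.19,.26)
ends('scene2.pkl',(.4843,-.1617),.19,.26)
E
```

```text
w2.pkl red 248 y [0.0248 0.0445 0.0621] x [-0.0054  0.0009  0.0071] z [0.0163 0.0198 0.0231]
w2.pkl yellow 204 y [-0.0601 -0.0425 -0.0239] x [-0.006   0.001   0.0082] z [0.0168 0.0205 0.0241]
w2.pkl blue 717 y [-0.0186  0.0016  0.0202] x [-0.0194 -0.0005  0.0185] z [0.0313 0.0348 0.0371]
wrist2.pkl red 1476 y [0.024  0.0463 0.063 ] x [-0.0066  0.      0.0067] z [0.2162 0.22   0.2234]
wrist2.pkl yellow 120 y [-0.0353 -0.033  -0.0307] x [-0.005   0.0003  0.0056] z [0.2178 0.2188 0.22  ]
wrist2.pkl blue 1690 y [-0.0176  0.0113  0.022 ] x [-0.0156  0.0011  0.0156] z [0.2325 0.2351 0.2368]
scene2.pkl red 26 y [0.0256 0.0467 0.0638] x [-0.0056 -0.0007  0.0055] z [0.2172 0.2201 0.2239]
scene2.pkl yellow 15 y [-0.0594 -0.0548 -0.0443] x [-0.0071 -0.0017  0.0069] z [0.2197 0.2217 0.2248]
scene2.pkl blue 17 y [-0.0151 -0.0004  0.0173] x [-0.0093  0.0032  0.0145] z [0.232  0.2349 0.2373]
```

Call:
arm_command --pt "0.3 -1.9 0" --pt "0 0 -8" --pt "0 0 -10" --pt "0 0 -8" --pt "0 0 -4" --pt "0 0 0" --pt "0 0 0" --spin '[0, 0, 0, 0, 0, 0, 0]'

```text
time: 8.35
tool_pos: [0.4847, -0.1646, 0.3527]
tool_rot: [3.142, 0.0, 1.928]
contact_force: [-0.1, 0.5, -2.0]
opening: 0.0423
grip_force: 45.0
```

Call:
arm_command --pt "0 0 -2" --pt "0 0 -2" --pt "0 0 -2" --pt "0 0 -2" --pt "0 0 -2" --pt "0 0 -1" --pt "0 0 -1" --pt "0 0 -1" --pt "0 0 0" --spin '[0, 0, 0, 0, 0, 0, 0, 0, 0]'

```text
time: 9.25
tool_pos: [0.4846, -0.1645, 0.3396]
tool_rot: [-3.142, -0.0, 1.928]
contact_force: [0.6, 0.7, -1.3]
opening: 0.0426
grip_force: 45.0
```

Call:
arm_command --pt "0 0 -1" --pt "0 0 -1" --pt "0 0 -1" --pt "0 0 -1" --pt "0 0 0" --spin '[0, 0, 0, 0, 0]'

```text
time: 9.75
tool_pos: [0.4845, -0.1645, 0.3356]
tool_rot: [-3.141, -0.0, 1.928]
contact_force: [-0.2, 0.1, -2.5]
opening: 0.0427
grip_force: 45.0
```

Call:
arm_command --pt "0 0 -1" --pt "0 0 -1" --pt "0 0 -1" --pt "0 0 -1" --pt "0 0 0" --spin '[0, 0, 0, 0, 0]'

```text
time: 10.25
tool_pos: [0.4846, -0.1645, 0.3316]
tool_rot: [-3.142, -0.0, 1.928]
contact_force: [-0.3, 0.8, -1.8]
opening: 0.0427
grip_force: 45.0
```

Call:
arm_command --pt "0 0 -1" --pt "0 0 -1" --pt "0 0 -1" --pt "0 0 -1" --pt "0 0 -1" --pt "0 0 -1" --pt "0 0 0" --spin '[0, 0, 0, 0, 0, 0, 0]'

```text
time: 10.95
tool_pos: [0.4846, -0.1645, 0.3256]
tool_rot: [-3.142, -0.0, 1.928]
contact_force: [-0.1, -0.1, -2.8]
opening: 0.0429
grip_force: 45.0
```

Call:
arm_command --pt "0 0 -1" --pt "0 0 -1" --pt "0 0 -1" --pt "0 0 -1" --pt "0 0 0" --spin '[0, 0, 0, 0, 0]'

```text
time: 11.45
tool_pos: [0.4845, -0.1645, 0.3215]
tool_rot: [-3.141, -0.0, 1.928]
contact_force: [-0.7, -0.3, -1.8]
opening: 0.0425
grip_force: 45.0
```

Call:
arm_command --pt "0 0 -1" --pt "0 0 -1" --pt "0 0 -1" --pt "0 0 0" --spin '[0, 0, 0, 0]'

```text
time: 11.85
tool_pos: [0.4845, -0.1645, 0.3198]
tool_rot: [3.141, 0.001, 1.928]
contact_force: [-3.1, 1.8, 5.1]
opening: 0.0424
grip_force: 45.0
```

Call:
arm_command --pt "0 0 -1" --pt "0 0 -1" --pt "0 0 0" --spin '[0, 0, 0]'

```text
time: 12.15
tool_pos: [0.4845, -0.1645, 0.318]
tool_rot: [3.141, 0.001, 1.928]
contact_force: [-3.5, 1.8, 8.3]
opening: 0.0428
grip_force: 45.0
```

Call:
arm_command --pt "0 0 -1" --pt "0 0 -1" --pt "0 0 0" --spin '[0, 0, 0]'

```text
time: 12.45
tool_pos: [0.4845, -0.1645, 0.316]
tool_rot: [3.141, 0.001, 1.928]
contact_force: [-3.9, 1.8, 8.6]
opening: 0.0427
grip_force: 45.0
```

Call:
arm_command --pt "0 0 -0.5" --pt "0 0 -0.5" --pt "0 0 -0.5" --pt "0 0 0" --spin '[0, 0, 0, 0]'

```text
time: 12.85
tool_pos: [0.4845, -0.1645, 0.3146]
tool_rot: [3.141, 0.001, 1.928]
contact_force: [-4.0, 2.0, 8.9]
opening: 0.0427
grip_force: 45.0
```

Call:
arm_command --pt "0 0 -0.5" --pt "0 0 -0.5" --pt "0 0 0" --spin '[0, 0, 0]'

```text
time: 13.15
tool_pos: [0.4845, -0.1645, 0.3136]
tool_rot: [3.141, 0.001, 1.928]
contact_force: [-3.3, 1.2, 9.3]
opening: 0.0424
grip_force: 45.0
```

Call:
arm_command --pt "0 0 -0.5" --pt "0 0 -0.5" --pt "0 0 0" --spin '[0, 0, 0]'

```text
time: 13.45
tool_pos: [0.4845, -0.1645, 0.3126]
tool_rot: [3.141, 0.001, 1.928]
contact_force: [-3.2, 1.3, 8.3]
opening: 0.0429
grip_force: 45.0
```

Call:
arm_command --pt "0 0 -0.5" --pt "0 0 -0.5" --pt "0 0 0" --spin '[0, 0, 0]'

```text
time: 13.75
tool_pos: [0.4845, -0.1644, 0.3124]
tool_rot: [3.14, 0.002, 1.928]
contact_force: [-5.9, 2.5, 16.4]
opening: 0.0427
grip_force: 45.0
```

Call:
arm_command --pt "0 0 -0.4" --pt "0 0 -0.4" --pt "0 0 0" --pt "0 0 0" --spin '[0, 0, 0, 0]'

```text
time: 14.15
tool_pos: [0.4844, -0.1644, 0.3124]
tool_rot: [3.14, 0.002, 1.929]
contact_force: [-7.7, 2.9, 22.3]
opening: 0.0429
grip_force: 45.0
```

Call:
arm_command --pt "0 0 -0.4" --pt "0 0 0" --pt "0 0 0" --spin '[0, 0, 0]'

```text
time: 14.45
tool_pos: [0.4844, -0.1644, 0.3123]
tool_rot: [3.14, 0.002, 1.929]
contact_force: [-8.1, 4.1, 24.9]
opening: 0.0426
grip_force: 45.0
```

Force climbs with no travel: the cap is at the hard stop after about 8 mm of seal travel. I unload and release.

Call:
arm_command --pt "0 0 1" --pt "0 0 1" --pt "0 0 0.3" --pt "0 0 0" --spin '[0, 0, 0, 0]'

```text
time: 14.85
tool_pos: [0.4846, -0.1645, 0.3124]
tool_rot: [3.141, 0.001, 1.928]
contact_force: [-3.9, 1.7, 8.7]
opening: 0.0425
grip_force: 45.0
```

Call:
arm_command --pt "0 0 0" --pt "0 0 0" --pt "0 0 0" --pt "0 0 0" --pt "0 0 0" --pt "0 0 0" --pt "0 0 10" --pt "0 0 20" --pt "0 0 20" --pt "0 0 15" --pt "0 0 5" --pt "0 0 0" --spin '[0, 0, 0, 0, 0, 0, 0, 0, 0, 0, 0, 0]' --jaw 1

```text
time: 16.05
tool_pos: [0.4846, -0.1645, 0.3822]
tool_rot: [3.14, 0.001, 1.928]
contact_force: [0.0, -0.3, -0.1]
opening: 0.0916
grip_force: 0.0
```

```bash
python3 - <<'E'
from cell import *
import pickle;from h import *
o=observe();print(o['time'],o['tool_pos'],o['contact_force'],o['qpos'])
for n in('top','scene','wrist'):pickle.dump(read_camera(n),open(n+'3.pkl','wb'))
a=np.radians(110.6);Y=np.array([np.cos(a),np.sin(a)]);X=np.array([Y[1],-Y[0]])
for n in('top','scene','wrist'):
    c=pickle.load(open(n+'3.pkl','rb'));P=pts(c);q=P[...,:2]-np.array((.4842,-.1627));near=(np.hypot(q[...,0],q[...,1])<.075)&(P[...,2]>.1)&(P[...,2]<.18)
    for col in('red','yellow','blue'):
        m=mask(c,col)&near
        if m.sum()>5:
            s=q[m]@Y;x=q[m]@X;print(n,col,m.sum(),'y',np.percentile(s,[1,50,99]).round(4),'x',np.percentile(x,[1,50,99]).round(4),'z',np.percentile(P[m][:,2],[2,50,98]).round(4))
c=pickle.load(open('scene3.pkl','rb'));u,v=map(int,proj(c,np.array([.484,-.163,.13])))
b=pickle.load(open('wrist3.pkl','rb'))['img']
cv2.imwrite('pics/p3.png',cv2.resize(np.hstack([cv2.resize(c['img'][v-48:v+48,u-64:u+64],(512,384),interpolation=2),b]),(800,300))[:,:,::-1])
E
```

```text
16.05 [ 0.48462041 -0.16451631  0.38224221] [ 0.00961614 -0.34124872 -0.12136728] [-4.77126153e-01  3.37117832e-01  1.59675437e+00  6.49524666e-05
  1.20576592e+00 -8.34689154e-01]
top red 37 y [0.0373 0.0509 0.0607] x [-0.0059  0.001   0.0073] z [0.1459 0.1501 0.1544]
scene red 31 y [0.0198 0.0463 0.0636] x [-0.0067 -0.0008  0.0086] z [0.1422 0.1498 0.1524]
scene yellow 15 y [-0.0622 -0.055  -0.0459] x [-0.0057 -0.0014  0.0045] z [0.1496 0.1512 0.1551]
scene blue 56 y [-0.0164  0.0034  0.0166] x [-0.0185 -0.0031  0.0167] z [0.1612 0.1645 0.1668]
wrist red 727 y [0.0221 0.0442 0.0612] x [-0.0067 -0.0006  0.0063] z [0.1459 0.1496 0.1531]
wrist yellow 139 y [-0.0625 -0.0344 -0.0298] x [-0.0052  0.      0.0053] z [0.1469 0.1484 0.1533]
wrist blue 1981 y [-0.0186  0.0017  0.0194] x [-0.0193 -0.0007  0.0179] z [0.1621 0.1647 0.1667]
```

View pics/p3.png

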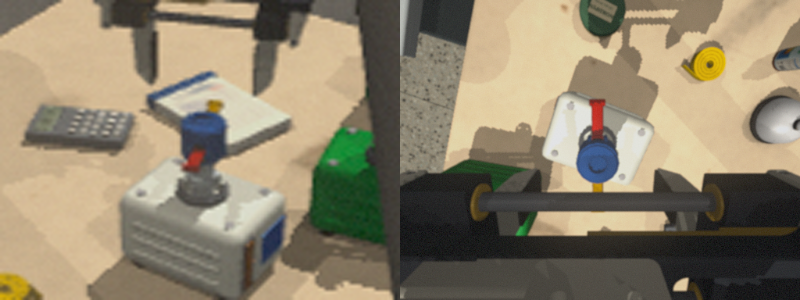

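The cap sits seated and level on the white tank with both arms out: scene crop (204,130), wrist (598,160). I turn the gripper 90° to straddle the arms.

Call:
arm_command --pt "-0.4 1.3 0" --pt "0 0 0" --pt "0 0 0" --pt "0 0 0" --pt "0 0 0" --pt "0 0 0" --pt "0 0 0" --pt "0 0 0" --pt "0 0 0" --pt "0 0 0" --pt "0 0 0" --pt "0 0 0" --pt "0 0 0" --spin '[-8, -8, -8, -8, -8, -8, -8, -8, -8, -8, -7, -3, 0]' --jaw 0.58 --squeeze 10

```text
time: 17.5
tool_pos: [0.4841, -0.1632, 0.3805]
tool_rot: [-3.14, 0.001, 0.357]
contact_force: [-1.3, -0.4, 0.1]
opening: 0.0727
grip_force: 0.0
```

Call:
arm_command --pt "0 0 -10" --pt "0 0 -15" --pt "0 0 -10" --pt "0 0 -5" --pt "0 0 0" --spin '[0, 0, 0, 0, 0]'

```text
time: 18.0
tool_pos: [0.4841, -0.1632, 0.3404]
tool_rot: [-3.14, 0.001, 0.358]
contact_force: [-0.0, -0.1, -0.1]
opening: 0.0728
grip_force: 0.0
```

Call:
arm_command --pt "0 0 -2" --pt "0 0 -2" --pt "0 0 -2" --pt "0 0 -2" --pt "0 0 -2" --pt "0 0 -2" --pt "0 0 -2" --pt "0 0 -2" --pt "0 0 0" --spin '[0, 0, 0, 0, 0, 0, 0, 0, 0]'

```text
time: 18.9
tool_pos: [0.4843, -0.1634, 0.3256]
tool_rot: [3.141, -0.0, 0.357]
contact_force: [-0.5, -0.5, 2.8]
opening: 0.0726
grip_force: 1.3
```

Call:
arm_command --pt "0 0 -2" --pt "0 0 -2" --pt "0 0 -2" --pt "0 0 -2" --pt "0 0 -2" --pt "0 0 -2" --pt "0 0 0" --spin '[0, 0, 0, 0, 0, 0, 0]'

```text
time: 19.6
tool_pos: [0.4845, -0.1634, 0.3139]
tool_rot: [3.14, -0.001, 0.357]
contact_force: [-0.1, -0.4, 5.0]
opening: 0.0728
grip_force: 1.8
```

```bash
cat > look.py <<'E'
import sys
from cell import *
import pickle;from h import *
n=sys.argv[1]
o=observe();print(o['time'],o['tool_pos'].round(4),o['contact_force'].round(1),o['torque'].round(2),o['opening'],o['grip_force'])
a=np.radians(110.6);Y=np.array([np.cos(a),np.sin(a)]);ims=[]
for k in('scene','wrist'):
    c=read_camera(k);P=pts(c);q=P[...,:2]-np.array((.4842,-.1632));near=(np.hypot(q[...,0],q[...,1])<.075)&(P[...,2]>.08)&(P[...,2]<.18)
    for col in('red','yellow','blue'):
        m=mask(c,col)&near
        if m.sum()>3:
            s=q[m]@Y;print(k,col,m.sum(),'y',np.percentile(s,[1,50,99]).round(4),'z',np.percentile(P[m][:,2],[2,50,98]).round(4))
    if k=='scene':
        u,v=map(int,proj(c,np.array([.484,-.163,.13])));ims.append(cv2.resize(c['img'][v-48:v+48,u-64:u+64],(512,384),interpolation=2))
    else:ims.append(c['img'])
cv2.imwrite(f'pics/{n}.png',cv2.resize(np.hstack(ims),(800,300))[:,:,::-1])
E
python3 look.py p4
```

```text
19.6 [ 0.4845 -0.1634  0.3139] [-0.1 -0.4  5. ] [-0.03 -0.01  0.01] 0.07283303098435921 1.7648015543818474
scene red 25 y [0.0359 0.0495 0.0555] z [0.1199 0.1257 0.1316]
wrist red 330 y [0.0226 0.0307 0.053 ] z [0.1234 0.1392 0.1469]
wrist yellow 338 y [-0.0538 -0.032  -0.0238] z [0.1217 0.1393 0.1473]
wrist blue 2359 y [-0.0186  0.0004  0.0197] z [0.152  0.1647 0.1665]
```

View pics/p4.png

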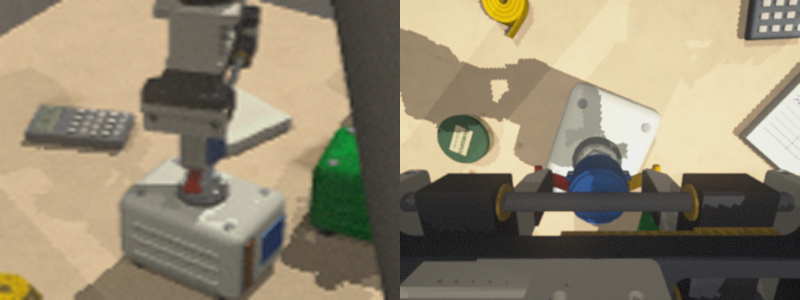

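Both arms swing evenly: red (545,175), yellow (650,175) in the wrist half. I continue down.

Call:
arm_command --pt "0 0 -2" --pt "0 0 -2" --pt "0 0 -2" --pt "0 0 -2" --pt "0 0 -2" --pt "0 0 0" --spin '[0, 0, 0, 0, 0, 0]'

```text
time: 20.3
tool_pos: [0.4843, -0.1632, 0.3032]
tool_rot: [3.141, -0.0, 0.357]
contact_force: [1.5, -0.2, 3.7]
opening: 0.0727
grip_force: 1.4
```

Call:
arm_command --pt "0 0 -2" --pt "0 0 -2" --pt "0 0 -2" --pt "0 0 -2" --pt "0 0 -2" --pt "0 0 -2" --pt "0 0 0" --spin '[0, 0, 0, 0, 0, 0, 0]'

```text
time: 21.0
tool_pos: [0.4841, -0.1632, 0.2909]
tool_rot: [-3.141, 0.0, 0.357]
contact_force: [0.3, 0.4, 0.7]
opening: 0.0726
grip_force: 0.8
```

Call:
arm_command --pt "0 0 0" --pt "0 0 0" --pt "0 0 0" --spin '[0, 0, 0]' --jaw 0.43

```text
time: 21.3
tool_pos: [0.484, -0.1631, 0.291]
tool_rot: [-3.141, 0.001, 0.358]
contact_force: [0.4, -0.0, -1.4]
opening: 0.0658
grip_force: 1.5
```

Call:
arm_command --pt "0 0 0" --pt "0 0 0" --pt "0 0 0" --spin '[0, 0, 0]' --jaw 0.3

```text
time: 21.6
tool_pos: [0.4841, -0.1632, 0.2912]
tool_rot: [-3.141, 0.0, 0.358]
contact_force: [-0.4, -0.1, -2.6]
opening: 0.0596
grip_force: 2.0
```

Call:
arm_command --pt "0 0 0" --pt "0 0 0" --pt "0 0 0" --pt "0 0 0" --pt "0 0 0" --spin '[0, 0, 0, 0, 0]' --jaw 0.1 --squeeze 20

```text
time: 22.1
tool_pos: [0.4841, -0.1632, 0.2912]
tool_rot: [-3.141, 0.0, 0.358]
contact_force: [0.4, 0.2, -5.1]
opening: 0.0543
grip_force: 19.5
```

```bash
python3 look.py p5
```

```text
22.1 [ 0.4841 -0.1632  0.2912] [ 0.4  0.2 -5.1] [-0.01 -0.02 -0.  ] 0.054257583365726655 19.50943687465042
scene red 4 y [0.0265 0.0275 0.0293] z [0.1058 0.1067 0.1088]
wrist red 123 y [0.0227 0.0253 0.028 ] z [0.1076 0.1159 0.1279]
wrist yellow 143 y [-0.0267 -0.0234 -0.0212] z [0.1058 0.1137 0.1278]
wrist blue 3104 y [-0.0193  0.0024  0.0199] z [0.1415 0.1635 0.1667]
```

Call:
arm_command --pt "0 0 0" --pt "0 0 0" --pt "0 0 0" --pt "0 0 0" --spin '[0, 0, 0, 0]' --squeeze 35

```text
time: 22.6
tool_pos: [0.4841, -0.1632, 0.2912]
tool_rot: [-3.141, 0.0, 0.358]
contact_force: [0.4, -0.6, -7.1]
opening: 0.0531
grip_force: 34.3
```

Call:
arm_command --pt "0 0 0" --pt "0 0 0" --pt "0 0 0" --pt "0 0 0" --pt "0 0 0" --pt "0 0 8" --pt "0 0 20" --pt "0 0 25" --pt "0 0 25" --pt "0 0 20" --pt "0 0 10" --pt "0 0 0" --spin '[0, 0, 0, 0, 0, 0, 0, 0, 0, 0, 0, 0]' --jaw 0.8

```text
time: 23.8
tool_pos: [0.4843, -0.1633, 0.4009]
tool_rot: [3.139, -0.002, 0.358]
contact_force: [0.0, 0.0, 0.2]
opening: 0.0825
grip_force: 0.0
```

Call:
arm_command --pt "0 0 0" --pt "0 0 0" --pt "0 0 0" --pt "0 0 0" --pt "0 0 0" --pt "0 0 0" --pt "0 0 0" --pt "0 0 0" --pt "0 0 0" --pt "0 0 0" --pt "0 0 0" --spin '[8, 8, 8, 8, 8, 8, 8, 8, 8, 8, 8]'

```text
time: 24.9
tool_pos: [0.484, -0.1631, 0.398]
tool_rot: [-3.14, -0.002, 1.899]
contact_force: [-0.2, 0.7, -0.1]
opening: 0.0825
grip_force: 0.0
```

```bash
python3 look.py p6
```

```text
24.9 [ 0.484  -0.1631  0.398 ] [-0.2  0.7 -0.1] [-0.02 -0.14  0.03] 0.08254104494165646 0.0
scene red 42 y [0.0201 0.0244 0.0297] z [0.1051 0.1229 0.1463]
scene blue 52 y [-0.0163  0.0058  0.0178] z [0.1615 0.1645 0.1669]
wrist red 157 y [0.0233 0.0263 0.0296] z [0.1081 0.1295 0.1489]
wrist blue 1686 y [-0.0171  0.0035  0.0212] z [0.1619 0.1646 0.1666]
```

View pics/p6.png

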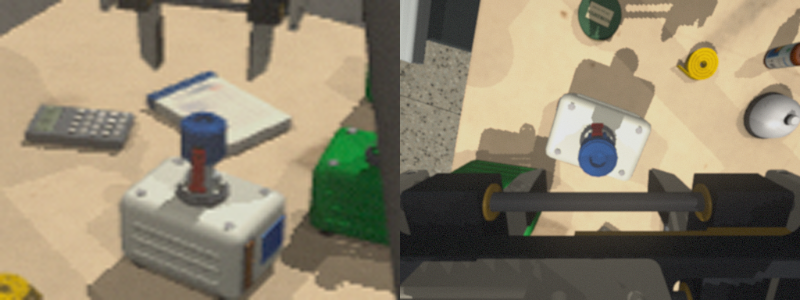

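The cap is level and the red arm hangs straight down (outer end 29.6 mm from the axis, which is locked). Turning to check the yellow side.

Call:
arm_command --pt "0 0 0" --pt "0 0 0" --pt "0 0 0" --pt "0 0 0" --pt "0 0 0" --pt "0 0 0" --pt "0 0 0" --pt "0 0 0" --pt "0 0 0" --pt "0 0 0" --pt "0 0 0" --pt "0 0 0" --pt "0 0 0" --pt "0 0 0" --pt "0 0 0" --pt "0 0 0" --pt "0 0 0" --pt "0 0 0" --pt "0 0 0" --pt "0 0 0" --spin '[-8.5, -8.5, -8.5, -8.5, -8.5, -8.5, -8.5, -8.5, -8.5, -8.5, -8.5, -8.5, -8.5, -8.5, -8.5, -8.5, -8.5, -8.5, -8.5, -8.5]'

```text
time: 27.0
tool_pos: [0.4841, -0.1632, 0.3985]
tool_rot: [3.141, 0.001, -1.084]
contact_force: [-0.2, 0.1, 0.6]
opening: 0.0825
grip_force: 0.0
```

```bash
python3 look.py p7
```

```text
27.0 [ 0.4841 -0.1632  0.3985] [-0.2  0.1  0.6] [0.11 0.01 0.01] 0.08252907363693178 0.0
scene red 40 y [0.0214 0.0254 0.0312] z [0.1071 0.1239 0.1463]
scene blue 40 y [-0.0145  0.0067  0.0184] z [0.1622 0.1648 0.1677]
wrist yellow 207 y [-0.0289 -0.0252 -0.022 ] z [0.1077 0.1286 0.1498]
wrist blue 1821 y [-0.021  -0.0018  0.0187] z [0.1611 0.1645 0.1666]
```

View pics/p7.png

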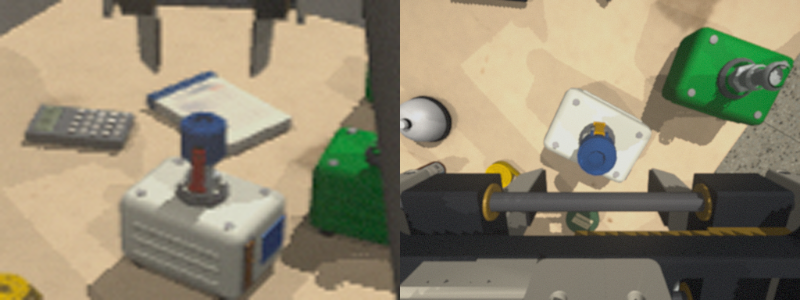

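The yellow arm (wrist 599,130) is also straight down, outer end at −28.9 mm. Both arms are locked and the gripper is clear, so I hand in.

```bash
python3 -c "from cell import *;print(hand_in())"
```

```text
the job is handed in; nothing more can be done
None
```

The job is handed in at about 27 s: the cap is pressed home (about 27 N, onto the hard stop), both cam arms measure fully down and locked, and the gripper is clear.

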